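# Click a spent tip cassette out of its dock

### The arm

A 6-joint arm with a two-finger parallel gripper is mounted at the origin on the work surface. World frame = base frame: x ahead of the robot, y to its left, z up, the work surface at z = 0. Lengths are in m, angles in rad, forces in N, time in s.
With the tool pointing down it reaches from about 0.4 to 0.925 m from the base axis. Payload 12.5 kg.
Tool frame: the origin (TCP) lies at the very end of the fingers, on their centre line; the grasp point (between the pads) lies r.grip_depth behind it (r.grip_depth is the distance from the TCP to the grasp point, in m); z points along the fingers, y is the direction in which the jaws open and shut (so a half turn about z gives the same grasp; the last joint's range is limited). The gripper opens to 95 mm and grips with 3 to 60 N. Pads are 20 mm wide; open, the fingers measure 119 mm over their backs; the gripper's body (75 mm by 180 mm) begins 59 mm behind the grasp point.
Start: joints at [-1.296, 0.491, 1.559, -0, 1.092, -0.106], TCP at [0.232, -0.58, 0.215] pointing down, gripper open.
Joint ranges: [-3.1, 3.1], [-0.84, 2.19], [0.05, 2.79], [-1.13, 4.28], [0.06, 2.93], [-2.69, 2.69]. Speed limits (rad/s): [2.22, 2.22, 2.79, 3.14, 3.14, 3.14].

### API

Orientations are given as a 3x3 rotation matrix whose columns are the frame's x, y, z axes.
In Python, from rig import r gives the robot as it stands. The module is installed in compiled form; this text tells all that it offers.
- The arm moves only by the shell command python3 -m creep 'ROWS' [FORCE]. ROWS is JSON, a list that holds one entry, the list of rows, each a list of 5 numbers: the shift along the tool's x, y, z in mm, then the turn about the tool's z in rad, then the opening, from 0 (shut) to 1 (fully open). In form: [[[dx, dy, dz, turn, fingers], ...]]. A call has 1 to 10 rows; each row shifts and turns the commanded pose from where the row before left it, along the tool's axes as they then stand; what a row does not reach is not made up. A row lasts 1/10 s, in which the tool goes at most 50 mm and 8.59 degrees, less where a joint would pass 70% of its speed; a pose out of reach is approached as far as the arm can. A call with a gripper value outside its range is refused whole. The fingers move at their own pace and stop on an object; FORCE is the grip in N (left out, the last holds). Time passes only in rows, so rows that do not move let the fingers close. It gives the time, the measured TCP pose, the force and the opening at its end, in the units of the state.
- r.sense(): the state, without advancing time (a new reading comes with each control period).
- r.capture(name): name is "scene" or "top"; returns the picture (384x512x3 uint8, red, green, blue); there is no depth.
- r.calibration(name): a dict with "intrinsics" (3x3 intrinsics, pixels), "dist" ([k1, k2, p1, p2, k3] as OpenCV has them; the pictures are not rectified), "R" (3x3) and "t" (3): a world point X has camera coordinates R X + t. Camera axes: x right, y down, z forward; pixel columns grow to the right and rows downward; lengths in m; the calibration is good to about 2 mm. A picture is of the moment at which its call begins. calibration takes no time and is no camera call.
- r.sign_off(): hands the job in, once; it reports no verdict.
The state is a dict: "clock": time; "qpos": joint angles; "qvel": joint speeds; "joint_torque": joint torques, N m; "ee_pos": TCP position; "tool_rot": TCP orientation; "force": force on the tool from outside, world axes, zero at the start; "moment": the same for the moment, N m; "grip_width": opening from 0.0 (shut) to 1.0 (fully open).
Only numpy, scipy, OpenCV 4.12 (cv2) and the standard library are available. Lean on these libraries where they do the work, as an engineer would, in place of code of your own. Each camera call takes 0.05 s, during which the arm holds its last target. There are 200 camera calls.

### The job

The purple, empty tip cassette is clicked into one bay of the white dock and has to go into the red return tray. First stand the small reagent bottle upright on the bench somewhere out of its way; then push or pull the purple cassette past its spring catch and out through the open front of the dock without hitting the bottle, and set it down flat in the red tray without dropping it. Leave the teal cassette clicked in and do not disturb the measuring cylinder or the white cap.

Things in the scene. Friction and masses are not known exactly. Their poses are not given: they have to be found in the camera images.
- dock: White dock, fixed, 80 mm long (x), 174 mm wide (y), 50 mm high, open at top, bottom and front (-x, roughly towards the robot). Origin: centre of its underside. Two bays along x, centre lines at y = +41 and -41 mm, 68 mm wide below 15 mm height, 58 mm above: the cheeks overhang the cassette's foot, so a cassette slides on the bench, only out along -x, and cannot be lifted out.
- dock_back (a point): Middle of the dock's back edge on the bench, 49.5 mm behind (+x of) the dock's origin. Each bay has two stops there, 13 mm high and 46 mm apart, that catch only the corners of the cassette's foot (their front faces at dock x = +41.5 mm): the middle of its rear face can be pushed from behind, and a pusher up to 45 mm wide can follow it through the bay.
- dock_catch (a point): Point midway between the bays, at the height (26 mm) and x (0) of the spring catches: in each bay two brass balls on springs, one in each cheek, that click into the cassette's side grooves. It takes about 10 to 20 N to push a cassette over them, then a few N of drag (slick plastic) until its rear end has passed them.
- spent: Purple tip cassette, empty black holes on top, loose, 0.13 to 0.25 kg. Foot 80 x 64 x 12 mm; body above 80 (x) x 54 mm (y), whole height 50 mm, an 11 mm wide, 4 mm deep upright groove halfway along each long side. Origin: centre of its underside. Docked: on a bay's centre line at dock x = 0, axes as the dock's. Wholly out when its origin is at dock x = -80 mm or beyond.
- fresh: Teal cassette, same size, axes and origin, full of white tips, docked in the other bay; must stay there (within 8 mm).
- bottle: Small white reagent bottle with blue cap and paper label, loose, upright, 46 mm diameter, 80 mm high, narrowing to the cap above about 50 mm, 0.10 to 0.20 kg. Origin: centre of its underside. Starts 90 to 125 mm in front of the purple cassette's origin, in its way.
- tray: Red open return tray, fixed, 128 x 128 mm outside, 26 mm high, walls and floor 4 mm. Origin: centre of its underside; x and y along its sides. Stands to the left or the right of the dock.
- sharps: Red sharps bin, fixed, 100 x 100 mm, 125 mm high, on the side opposite to the tray; an obstacle. Origin: centre of its underside.
- cylinder: Plastic measuring cylinder standing upright beside the dock, loose, 150 mm high, blue foot 50 mm diameter, tube 22 mm. Origin: centre of its underside. Leave alone.
- cap: White screw cap lying on the bench on the other side of the dock, loose, 32 mm diameter, 16 mm high. Origin: centre of its underside. Leave alone.
Not all that is in view belongs to the job. What is meant by the spent is not yellow, and is the larger of those in its own colour.

How it is judged:
By the outcome, as a careful person would: the job done as asked, in the order asked, and still so for the second after the job is handed in, with the robot touching nothing.
It also fails if it takes over 72 s, if anything falls off the work surface, if the arm or the gripper's body presses on something with over 40 N, if the wrist force passes 120 N, or if a joint passes its speed limit or range.

## Working session

There is one attempt and no reset: what is moved stays moved. The work goes in short steps, Python scripts to look and compute and a shell command to move; the robot and the scene stay as the last step left them, time stands still between calls to the robot, and variables do not carry over. Pictures are saved under pics/ and viewed, about 8 in all and at most 12, crops included, and the job is handed in when it is done.

```bash
mkdir -p pics; python3 - <<'E'
from rig import r
import cv2,numpy as np
for n in("scene","top"):
    cv2.imwrite(f"pics/{n}0.png",r.capture(n)[:,:,::-1])
    c=r.calibration(n);print(n,np.round(c["intrinsics"],1).tolist(),np.round(c["dist"],3),np.round(-np.array(c["R"]).T@c["t"],3),np.round(c["R"],2).tolist())
s=r.sense();print(s["clock"],s["ee_pos"],np.round(s["tool_rot"],3).tolist(),r.grip_depth,s["grip_width"])
E
```

```text
scene [[456.2, 0.0, 249.6], [0.0, 456.2, 186.5], [0.0, 0.0, 1.0]] [-0.023  0.     0.     0.     0.   ] [ 1.442 -0.038  0.693] [[0.07, 1.0, 0.01], [0.59, -0.03, -0.8], [-0.8, 0.06, -0.59]]
top [[401.5, 0.0, 257.2], [0.0, 401.5, 190.6], [0.0, 0.0, 1.0]] [-0.142  0.     0.     0.     0.   ] [0.385 0.014 1.018] [[0.04, -1.0, -0.0], [-0.97, -0.04, -0.23], [0.23, 0.01, -0.97]]
0.1 [ 0.23223009 -0.58001518  0.21411355] [[0.928, 0.372, -0.0], [0.372, -0.928, 0.001], [0.0, -0.001, -1.0]] 0.0188 1.0014496818498158
```

View pics/scene0.png

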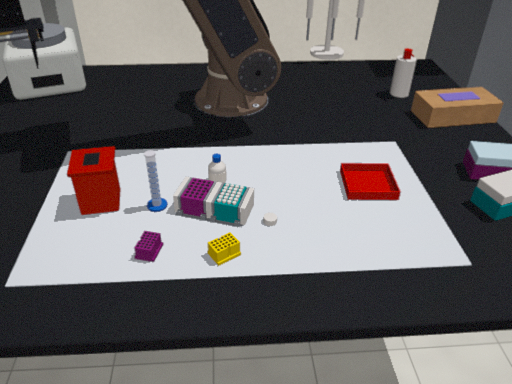

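View pics/top0.png

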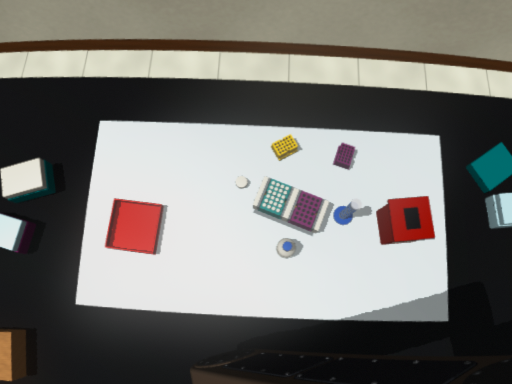

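Purple candidates: the docked one at top (308,209), which is large, and a small loose one at (345,155). The docked one fits (not yellow, larger of the purple pair, in the dock). I'll confirm in a crop while I measure.

```bash
cat >h.py <<'E'
from rig import r
import cv2,numpy as np
def w(n,px,z):
    c=r.calibration(n);R=np.array(c["R"]);K=np.array(c["intrinsics"]);o=-R.T@np.array(c["t"])
    p=cv2.undistortPoints(np.array(px,float).reshape(-1,1,2),K,np.array(c["dist"]))[:,0]
    d=np.c_[p,np.ones(len(p))]@R
    return o+d*((z-o[2])/d[:,2])[:,None]
def pj(n,X):
    c=r.calibration(n);return cv2.projectPoints(np.array(X,float).reshape(-1,1,3),cv2.Rodrigues(np.array(c["R"]))[0],np.array(c["t"],float),np.array(c["intrinsics"]),np.array(c["dist"]))[0][:,0]
COL={"purple":((135,80,30),(165,255,255)),"teal":((82,120,50),(98,255,255)),"blue":((105,150,60),(125,255,255)),"red":((0,180,60),(5,255,255)),"yellow":((22,150,80),(32,255,255))}
def blobs(n,im,col,amin=25):
    m=cv2.inRange(cv2.cvtColor(im,cv2.COLOR_RGB2HSV),*COL[col])
    m=cv2.morphologyEx(m,cv2.MORPH_CLOSE,np.ones((7,7),np.uint8)) if col in("purple","teal") else m
    cs=cv2.findContours(m,cv2.RETR_EXTERNAL,cv2.CHAIN_APPROX_NONE)[0]
    return [c[:,0] for c in cs if cv2.contourArea(c)>amin]
E
python3 - <<'E'
from h import *
Z={"purple":.05,"teal":.05,"blue":.08,"red":.026,"yellow":.03}
for n in("top","scene"):
    im=cv2.imread(f"pics/{n}0.png")[:,:,::-1].copy()
    for c in COL:
        for b in blobs(n,im,c):
            if b[:,1].min()<60: continue
            q=w(n,b,Z[c])[:,:2]; (cx,cy),(a,bb),t=cv2.minAreaRect((q*1000).astype(np.float32))
            print(n,c,b.mean(0).round(),"ctr",round(cx),round(cy),"size",round(a),round(bb),"ang",round(t,1),np.round(cv2.boxPoints(((cx,cy),(a,bb),t))).tolist() if n=="top" and c in("purple","teal","red") else "")
im=cv2.imread("pics/top0.png")
cv2.imwrite("pics/crop0.png",cv2.resize(im[130:270,220:380],None,fx=5,fy=5,interpolation=cv2.INTER_CUBIC)[:600,:800])
E
```

```text
top purple [ 25. 237.] ctr 469 611 size 32 84 ang 81.0 [[424.0, 601.0], [508.0, 588.0], [513.0, 620.0], [429.0, 633.0]]
top purple [306. 209.] ctr 576 -98 size 54 79 ang 70.3 [[529.0, -110.0], [603.0, -136.0], [622.0, -86.0], [548.0, -59.0]]
top purple [344. 154.] ctr 722 -194 size 39 56 ang 74.6 [[690.0, -205.0], [744.0, -220.0], [754.0, -182.0], [700.0, -167.0]]
top teal [275. 195.] ctr 603 -21 size 53 77 ang 70.4 [[558.0, -33.0], [630.0, -59.0], [648.0, -9.0], [576.0, 16.0]]
top teal [ 32. 191.] ctr 584 619 size 32 119 ang 31.8 [[539.0, 661.0], [602.0, 560.0], [629.0, 577.0], [566.0, 678.0]]
top teal [493. 167.] ctr 710 -605 size 92 148 ang 34.1 [[631.0, -570.0], [714.0, -692.0], [790.0, -641.0], [707.0, -518.0]]
top blue [287. 246.] ctr 480 -52 size 14 14 ang 2.4 
top blue [341. 216.] ctr 558 -179 size 40 33 ang 28.9 
top red [128. 224.] ctr 520 344 size 67 111 ang 86.5 [[463.0, 314.0], [573.0, 307.0], [577.0, 375.0], [467.0, 381.0]]
top red [409. 220.] ctr 566 -365 size 107 120 ang 7.3 [[505.0, -313.0], [521.0, -432.0], [627.0, -418.0], [612.0, -299.0]]
top yellow [284. 145.] ctr 746 -41 size 38 60 ang 30.5 
scene purple [148. 246.] ctr 762 -191 size 52 79 ang 73.8 
scene purple [196. 197.] ctr 604 -102 size 67 140 ang 81.1 
scene purple [482. 167.] ctr 526 613 size 123 128 ang 39.4 
scene teal [492. 205.] ctr 674 566 size 105 86 ang 37.8 
scene teal [229. 201.] ctr 632 -26 size 63 134 ang 77.7 
scene blue [157. 205.] ctr 670 -179 size 38 38 ang 5.2 
scene blue [216. 158.] ctr 490 -52 size 15 32 ang 89.2 
scene red [369. 181.] ctr 534 329 size 131 151 ang 86.0 
scene red [ 95. 178.] ctr 478 -365 size 303 122 ang 12.2 
scene yellow [223. 248.] ctr 758 -40 size 68 71 ang 31.6
```

View pics/crop0.png

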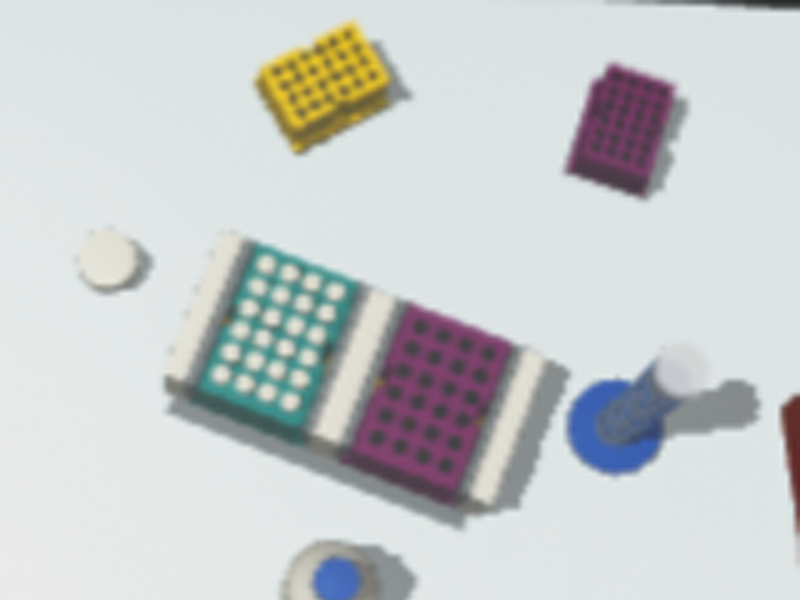

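Confirmed: the docked purple one (crop 430,400) is clearly larger than the loose mini one (crop 625,130). Next I'll get the dock, bottle, cylinder and tray poses.

```bash
python3 - <<'E'
from h import *
im=cv2.imread("pics/top0.png")[:,:,::-1].copy()
P=np.array([576,-98.]);T=np.array([603,-21.]);
v=(T-P)/np.hypot(*(T-P));u=np.array([v[1],-v[0]]);print("dock yaw from centres",np.degrees(np.arctan2(u[1],u[0])))
a=np.radians(-19.5);u=np.array([np.cos(a),np.sin(a)]);v=np.array([-u[1],u[0]])
dk=lambda X:(round((X-P)@u),round((X-P)@v))
b=[x for x in blobs("top",im,"blue") if x[:,0].mean()>320][0]
c,rad=cv2.minEnclosingCircle((w("top",b,.004)[:,:2]*1000).astype(np.float32));print("cyl foot",c,rad,dk(np.array(c)))
# bottle: two-view cap triangulation
b1=[x for x in blobs("top",im,"blue",10) if x[:,0].mean()<320 and x[:,1].mean()>200][0]
q=w("top",b1,.08)[:,:2]*1000;c,rad=cv2.minEnclosingCircle(q.astype(np.float32));print("cap",c,rad,dk(np.array(c)))
h=cv2.cvtColor(im,cv2.COLOR_RGB2HSV);m=(((h[...,0]<8)|(h[...,0]>172))&(h[...,1]>150)&(h[...,2]>40)).astype(np.uint8)*255
m=cv2.morphologyEx(m,cv2.MORPH_CLOSE,np.ones((5,5),np.uint8))
for c in cv2.findContours(m,cv2.RETR_EXTERNAL,cv2.CHAIN_APPROX_NONE)[0]:
    if cv2.contourArea(c)>400:
        c=c[:,0];k=cv2.approxPolyDP(c,5,True)[:,0]
        for z in(.026,):
            q=w("top",c,z)[:,:2]*1000;rc=cv2.minAreaRect(q.astype(np.float32));print("red",c.mean(0),z,rc,cv2.boxPoints(rc).round().tolist())
        print("poly",np.round(w("top",k,.026)[:,:2]*1000).tolist(),k.tolist())
cv2.imwrite("pics/tray.png",cv2.resize(cv2.cvtColor(im[185:265,90:180],cv2.COLOR_RGB2BGR),None,fx=7,fy=7,interpolation=cv2.INTER_CUBIC))
E
```

```text
dock yaw from centres -19.323184318161783
cyl foot (573.3883666992188, -198.07113647460938) 22.097742080688477 (31, -95)
cap (480.5151672363281, -51.85209274291992) 8.070883750915527 (-105, 12)
red [131.51207729 226.05797101] 0.026 ((518.2691650390625, 334.05108642578125), (125.44180297851562, 124.47648620605469), 85.57789611816406) [[451.0, 276.0], [575.0, 267.0], [585.0, 392.0], [461.0, 401.0]]
poly [[584.0, 389.0], [512.0, 380.0], [505.0, 398.0], [484.0, 379.0], [462.0, 395.0], [454.0, 278.0], [569.0, 269.0]] [[115, 199], [115, 227], [108, 229], [114, 238], [107, 246], [152, 252], [160, 207]]
red [406.54597701 220.63793103] 0.026 ((564.5040283203125, -355.6689758300781), (108.65910339355469, 141.4127655029297), 7.509408473968506) [[501.0, -293.0], [520.0, -433.0], [628.0, -419.0], [609.0, -278.0]]
poly [[625.0, -418.0], [613.0, -315.0], [547.0, -287.0], [502.0, -294.0], [521.0, -429.0]] [[427, 197], [389, 200], [379, 225], [382, 243], [433, 237]]
```

View pics/tray.png

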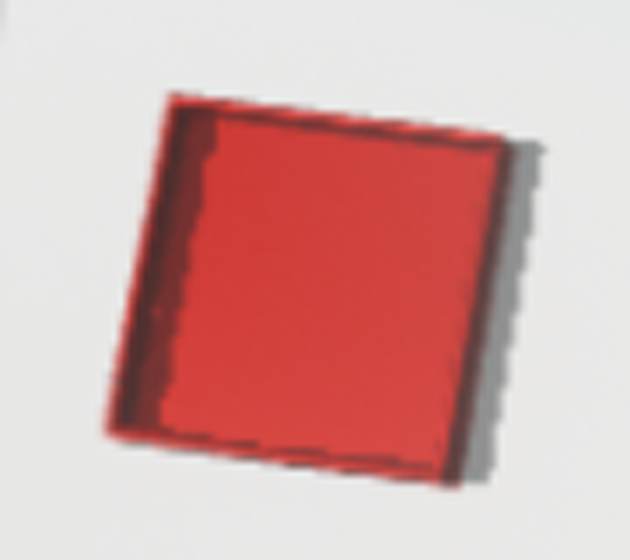

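```bash
python3 - <<'E'
from h import *
k=np.array([[113.9,197.7],[162.7,204.3],[105,246.7],[155.3,254.1]])
q=w("top",k,.026)[:,:2]*1000;print(q.round(1))
e=q[0]-q[2];e/=np.hypot(*e);n=np.array([e[1],-e[0]]);print("x axis yaw",np.degrees(np.arctan2(e[1],e[0])),"ctr",(q[0]+q[2])/2+64*n)
E
python3 -m creep '[[[36,-33,0,0,1],[36,-33,0,0,1],[36,-33,0,0,1],[36,-33,0,0,1],[36,-33,0,0,1],[36,-33,0,0,1],[36,-33,0,0,1],[36,-33,0,0,1],[36,-33,0,0,1],[36,-33,0,0,1]]]'
```

```text
[[587.2 392.4]
 [576.  262.4]
 [460.3 400.5]
 [449.5 269.3]]
x axis yaw -3.6380923069751705 ctr [519.66719988 332.5583265 ]
clock: 1.1
ee_pos: [0.4443, -0.1381, 0.2146]
tool_rot: [[0.928, 0.371, 0.0], [0.371, -0.928, -0.0], [-0.0, 0.0, -1.0]]
force: [1.7, -0.5, -0.4]
grip_width: 1.0
```

```bash
python3 -m creep '[[[33,-33,0,0,1],[33,-33,0,0,1],[0,0,10,0.144,1],[0,0,10,0.144,1],[0,0,10,0.144,1],[0,0,10,0.144,1],[0,0,10,0.144,1],[0,0,0,0,1]]]'; python3 - <<'E'
from h import *
im=r.capture("scene");cv2.imwrite("pics/s1.png",cv2.resize(im[110:260,130:310],None,fx=4,fy=4,interpolation=cv2.INTER_CUBIC)[:,:,::-1]);s=r.sense();print(s["ee_pos"],s["tool_rot"])
E
```

```text
clock: 1.9
ee_pos: [0.48, -0.0541, 0.1635]
tool_rot: [[0.942, -0.335, -0.002], [-0.335, -0.942, 0.0], [-0.002, 0.0, -1.0]]
force: [0.5, 0.3, 0.0]
grip_width: 1.001
[ 0.48035797 -0.05421071  0.16423505] [[ 9.44058602e-01 -3.29775011e-01 -1.34111457e-03]
 [-3.29774997e-01 -9.44059529e-01  2.38507799e-04]
 [-1.34474590e-03  2.17100714e-04 -9.99999072e-01]]
```

View pics/s1.png

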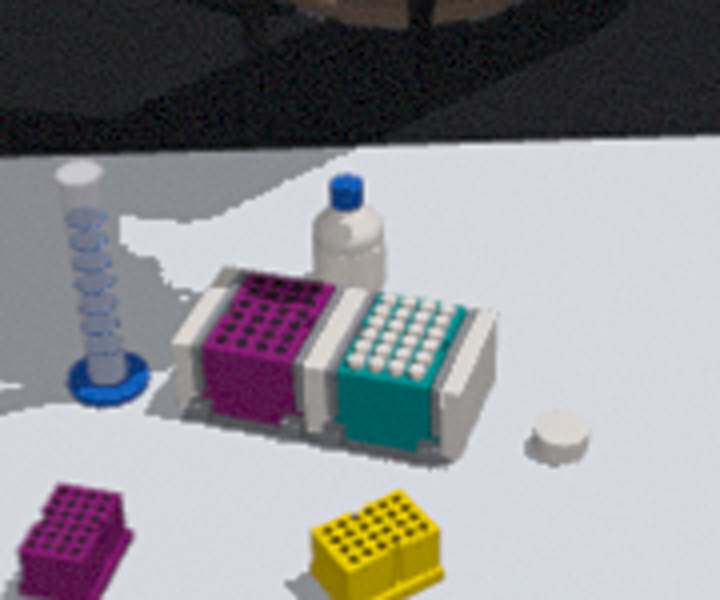

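```bash
python3 -m creep '[[[0,0,35,0,1],[0,0,35,0,1],[0,0,35,0,1],[0,0,25,0,1],[0,0,16,0,1],[0,0,0,0,1]]]' && python3 -m creep '[[[0,0,0,0,0.3],[0,0,0,0,0.3],[0,0,0,0,0.3],[0,0,0,0,0.3],[0,0,0,0,0.3],[0,0,0,0,0.3]]]' 15
```

```text
clock: 2.55
ee_pos: [0.4801, -0.0542, 0.0173]
tool_rot: [[0.944, -0.329, -0.003], [-0.329, -0.944, 0.001], [-0.003, 0.0, -1.0]]
force: [0.1, 0.0, -0.1]
grip_width: 0.999
clock: 3.15
ee_pos: [0.4807, -0.0543, 0.0188]
tool_rot: [[0.943, -0.333, 0.0], [-0.333, -0.943, -0.0], [0.0, 0.0, -1.0]]
force: [-0.9, -0.9, 0.1]
grip_width: 0.552
```

```bash
python3 -m creep '[[[0,0,0,0,0.3],[0,0,0,0,0.3],[0,0,0,0,0.3]]]' 15
```

```text
clock: 3.45
ee_pos: [0.4807, -0.0543, 0.0187]
tool_rot: [[0.943, -0.333, 0.0], [-0.333, -0.943, -0.0], [0.0, 0.0, -1.0]]
force: [0.6, 0.8, 4.0]
grip_width: 0.484
```

```bash
python3 -m creep '[[[0,0,-12,0,0.3],[0,0,-13,0,0.3],[0,20,0,0,0.3],[0,30,0,0,0.3],[0,30,0,0,0.3],[0,30,0,0,0.3],[0,20,0,0,0.3],[0,0,10,0,0.3],[0,0,8,0,0.3],[0,0,0,0,0.3]]]' && python3 -m creep '[[[0,0,3,0,0.3],[0,0,3,0,0.3],[0,0,0,0,0.3],[0,0,0,0,0.3]]]'
```

```text
clock: 4.45
ee_pos: [0.4369, -0.1759, 0.0246]
tool_rot: [[0.943, -0.332, -0.002], [-0.332, -0.943, 0.001], [-0.002, -0.0, -1.0]]
force: [0.8, 0.2, -1.4]
grip_width: 0.479
clock: 4.85
ee_pos: [0.4374, -0.1767, 0.0196]
tool_rot: [[0.943, -0.332, -0.0], [-0.332, -0.943, -0.0], [-0.0, 0.0, -1.0]]
force: [-0.5, -1.1, -2.0]
grip_width: 0.476
```

```bash
python3 -m creep '[[[0,0,1,0,0.3],[0,0,0,0,0.3],[0,0,0,0,0.5],[0,0,0,0,0.55],[0,0,0,0,0.7],[0,0,0,0,1],[0,0,0,0,1],[0,0,0,0,1],[0,0,0,0,1]]]' && python3 -m creep '[[[0,0,-10,0,1],[0,0,-30,0,1],[0,0,-40,0,1],[0,0,-40,0,1],[0,0,-30,0,1],[0,0,0,0,1]]]'
```

```text
clock: 5.75
ee_pos: [0.4374, -0.1769, 0.0186]
tool_rot: [[0.943, -0.333, 0.0], [-0.333, -0.943, -0.0], [0.0, 0.0, -1.0]]
force: [0.2, 0.2, 0.6]
grip_width: 0.912
clock: 6.35
ee_pos: [0.4386, -0.1775, 0.1728]
tool_rot: [[0.943, -0.333, 0.006], [-0.333, -0.943, -0.004], [0.007, 0.001, -1.0]]
force: [-0.1, 0.0, -1.3]
grip_width: 0.998
```

```bash
python3 -m creep '[[[26,-30,-2,0,1],[26,-30,-2,0,1],[26,-30,-2,0,1],[26,-30,-2,0,1],[0,0,0,-0.143,1],[0,0,0,-0.143,1],[0,0,0,-0.143,1],[0,0,0,-0.143,1],[0,0,0,-0.143,1],[0,0,0,-0.143,1]]]' && python3 -m creep '[[[0,0,5,-0.143,1],[0,0,5,-0.143,1],[0,0,5,-0.143,1],[0,0,10,-0.143,1],[0,0,10,-0.14,1],[0,0,0,0,1],[0,0,0,0,1]]]'; python3 - <<'E'
from h import *
im=r.capture("top");cv2.imwrite("pics/t2.png",cv2.resize(im[150:270,210:390],None,fx=4.4,fy=4.4,interpolation=cv2.INTER_CUBIC)[:,:,::-1]);s=r.sense();print(s["ee_pos"],s["tool_rot"].round(3),s["qpos"].round(2))
im=r.capture("scene")
for b in blobs("scene",im,"blue",8): print(b.mean(0))
b=[x for x in blobs("scene",im,"blue",8) if x[:,1].mean()<185]
E
```

```text
clock: 7.35
ee_pos: [0.575, -0.0982, 0.1762]
tool_rot: [[0.865, 0.501, -0.001], [0.501, -0.865, 0.0], [-0.001, -0.001, -1.0]]
force: [-0.1, 0.5, 0.1]
grip_width: 0.997
clock: 8.05
ee_pos: [0.5752, -0.0983, 0.1416]
tool_rot: [[0.337, 0.941, -0.001], [0.941, -0.337, 0.0], [-0.0, -0.001, -1.0]]
force: [0.7, -0.5, -0.1]
grip_width: 0.999
[ 0.57539392 -0.09832039  0.14189051] [[ 0.337  0.941  0.   ]
 [ 0.941 -0.337 -0.   ]
 [-0.     0.    -1.   ]] [-0.28  0.52  1.74 -0.    0.89  0.06]
[156.80357143 205.39285714]
[167.28 149.32]
```

View pics/t2.png

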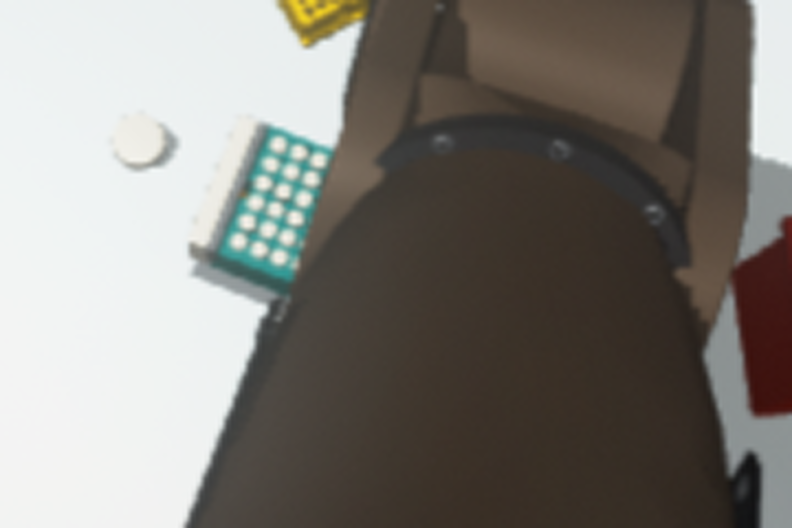

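```bash
python3 - <<'E'
from h import *
k=np.array([[205,347],[297,362],[248,274],[335,284]])/4+[130,110]-.4
q=w("scene",k,.05)*1000;print(q.round(),q.mean(0))
# top crop corners (x5, off 220,130): front-left, front-right, back-left, back-right of top face
k=np.array([[352,455],[455,488],[410,303],[512,347]])/5+[220,130]-.4
q=w("top",k,.05)*1000;print(q.round(),q.mean(0))
print("bottle px exp",pj("scene",[[.437,-.177,.075]]))
E
python3 -m creep '[[[0,0,30,0,1],[0,0,30,0,1],[0,0,10,0,1],[0,0,0,0,1]]]'
python3 - <<'E'
from h import *
im=r.capture("scene");cv2.imwrite("pics/s3.png",cv2.resize(im[110:260,130:310],None,fx=4,fy=4,interpolation=cv2.INTER_CUBIC)[:,:,::-1])
E
```

```text
[[ 604. -134.   50.]
 [ 621.  -81.   50.]
 [ 533. -112.   50.]
 [ 546.  -59.   50.]] [575.8713377  -96.79320076  50.        ]
[[ 545.  -59.   50.]
 [ 531. -110.   50.]
 [ 623.  -86.   50.]
 [ 602. -137.   50.]] [575.28846899 -98.28247426  50.        ]
bottle px exp [[166.71123308 149.33587419]]
clock: 8.55
ee_pos: [0.575, -0.0982, 0.0709]
tool_rot: [[0.335, 0.942, -0.002], [0.942, -0.335, 0.0], [-0.0, -0.002, -1.0]]
force: [-0.2, -0.9, -0.1]
grip_width: 0.998
```

View pics/s3.png

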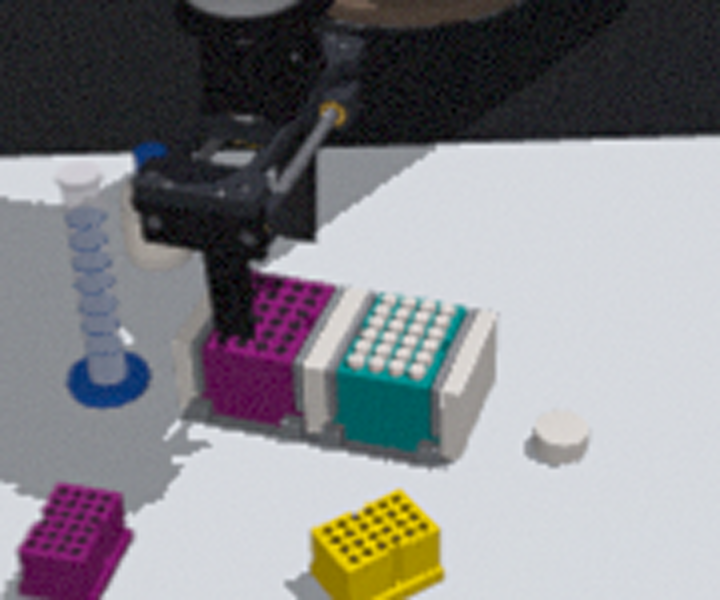

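The picture shows the rear finger (crop 235,330) at the middle of the purple cassette's rear edge, and the bottle standing out of the way. Both views put the cassette centre within 1 mm of the TCP. Descending.

```bash
python3 -m creep '[[[0,0,10,0,1],[0,0,10,0,1],[0,0,10,0,1],[0,0,0,0,1]]]'; python3 -m creep '[[[0,0,10,0,1],[0,0,10,0,1],[0,0,4,0,1],[0,0,0,0,1]]]'
```

```text
clock: 9.0
ee_pos: [0.5748, -0.0982, 0.0403]
tool_rot: [[0.334, 0.943, -0.002], [0.943, -0.334, 0.0], [-0.0, -0.002, -1.0]]
force: [-0.2, 0.3, 0.2]
grip_width: 0.999
clock: 9.4
ee_pos: [0.5751, -0.0982, 0.0168]
tool_rot: [[0.334, 0.943, -0.001], [0.943, -0.334, 0.0], [-0.0, -0.001, -1.0]]
force: [-1.0, -0.6, -0.1]
grip_width: 0.995
```

Closing moderately.

```bash
python3 -m creep '[[[0,0,0,0,0.7],[0,0,0,0,0.7],[0,0,0,0,0.7],[0,0,0,0,0.7],[0,0,0,0,0.7],[0,0,0,0,0.7]]]' 25
```

```text
clock: 10.0
ee_pos: [0.5756, -0.0984, 0.0179]
tool_rot: [[0.334, 0.943, 0.001], [0.943, -0.334, -0.0], [-0.0, 0.001, -1.0]]
force: [0.4, -0.4, 3.6]
grip_width: 0.841
```

```bash
python3 -m creep '[[[0,-2,0,0,0.7],[0,-3,0,0,0.7],[0,-3,0,0,0.7],[0,-3,0,0,0.7],[0,-3,0,0,0.7],[0,-3,0,0,0.7],[0,-3,0,0,0.7],[0,0,0,0,0.7]]]' 35
```

```text
clock: 10.8
ee_pos: [0.5568, -0.0917, 0.018]
tool_rot: [[0.333, 0.943, 0.001], [0.943, -0.333, -0.0], [-0.0, 0.001, -1.0]]
force: [2.2, -0.4, 5.1]
grip_width: 0.838
```

```bash
python3 -m creep '[[[0,-6,0,0,0.7],[0,-8,0,0,0.7],[0,-8,0,0,0.7],[0,-8,0,0,0.7],[0,-8,0,0,0.7],[0,-8,0,0,0.7],[0,-8,0,0,0.7],[0,-8,0,0,0.7],[0,-8,0,0,0.7],[0,0,0,0,0.7]]]';python3 -m creep '[[[0,-10,0,0,0.7],[0,-10,0,0,0.7],[0,-10,0,0,0.7],[0,0,0,0,0.7]]]'
python3 - <<'E'
from h import *
im=r.capture("scene");cv2.imwrite("pics/s4.png",cv2.resize(im[110:260,130:310],None,fx=4,fy=4,interpolation=cv2.INTER_CUBIC)[:,:,::-1])
E
```

```text
clock: 11.8
ee_pos: [0.4896, -0.068, 0.0179]
tool_rot: [[0.333, 0.943, -0.001], [0.943, -0.333, 0.0], [-0.0, -0.001, -1.0]]
force: [-2.8, 1.1, 11.0]
grip_width: 0.844
clock: 12.2
ee_pos: [0.4611, -0.0579, 0.0179]
tool_rot: [[0.333, 0.943, -0.001], [0.943, -0.333, 0.0], [-0.0, -0.001, -1.0]]
force: [-3.5, 1.7, 12.6]
grip_width: 0.837
```

View pics/s4.png

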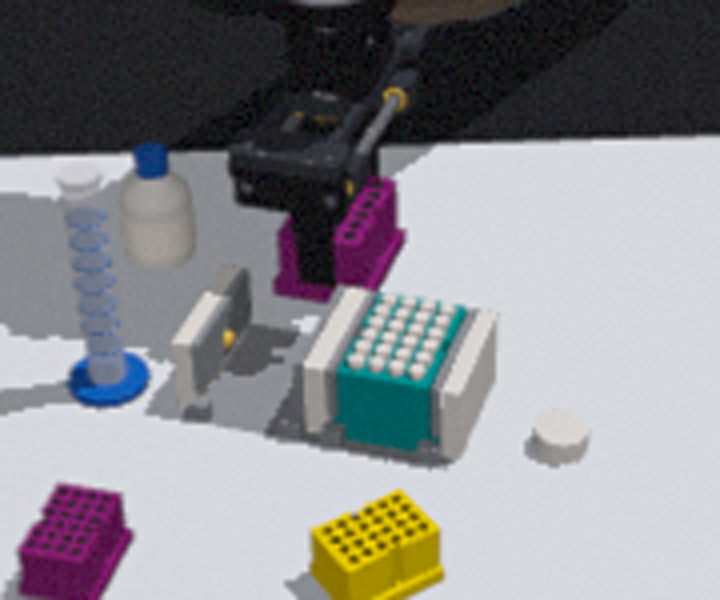

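The cassette is fully out (crop 340,240), the teal one is still in and the bottle is upright. Lifting and carrying.

```bash
python3 -m creep '[[[0,0,-5,0,0.7],[0,0,-15,0,0.7],[0,0,-20,0,0.7],[0,0,-20,0,0.7],[0,0,-20,0,0.7],[0,0,-10,0,0.7],[0,0,0,0,0.7]]]' 45; python3 -m creep '[[[20,-4,0,0,0.7],[40,-8,0,0,0.7],[45,-9,0,0,0.7],[45,-9,0,0,0.7],[45,-9,0,0,0.7],[45,-9,0,0,0.7],[45,-9,0,0,0.7],[45,-9,0,0,0.7],[38,-6,0,0,0.7],[20,-3,0,0,0.7]]]'; python3 -m creep '[[[0,0,0,-0.09,0.7],[0,0,0,-0.09,0.7],[0,0,0,-0.09,0.7],[0,0,0,0,0.7]]]'
python3 - <<'E'
from h import *
im=r.capture("scene");cv2.imwrite("pics/s5.png",cv2.resize(im[90:230,300:450],None,fx=4,fy=4,interpolation=cv2.INTER_CUBIC)[:,:,::-1])
E
```

```text
clock: 12.95
ee_pos: [0.4623, -0.0583, 0.1084]
tool_rot: [[0.333, 0.943, 0.001], [0.943, -0.333, -0.0], [0.0, 0.001, -1.0]]
force: [0.3, -0.6, -1.8]
grip_width: 0.838
clock: 13.95
ee_pos: [0.5203, 0.3352, 0.1058]
tool_rot: [[0.332, 0.943, -0.002], [0.943, -0.332, -0.001], [-0.001, -0.001, -1.0]]
force: [1.1, -0.5, -1.0]
grip_width: 0.845
clock: 14.35
ee_pos: [0.5203, 0.3323, 0.106]
tool_rot: [[0.069, 0.998, -0.002], [0.998, -0.069, -0.001], [-0.001, -0.002, -1.0]]
force: [-1.2, -0.4, -0.9]
grip_width: 0.84
```

View pics/s5.png

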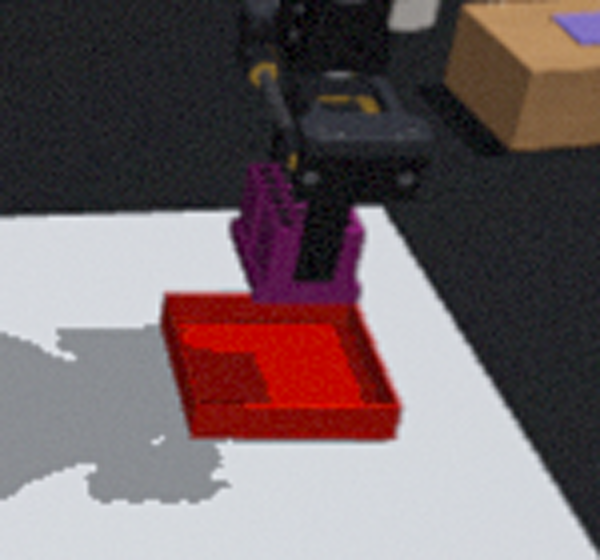

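```bash
python3 - <<'E'
from h import *
k=np.array([[190,405],[400,404],[164,295],[358,300]])/4+[300,90]-.4
q=w("scene",k,.026)*1000;print(q.round(),q.mean(0),r.sense()["ee_pos"])
E
```

```text
[[574. 264.  26.]
 [581. 394.  26.]
 [454. 276.  26.]
 [467. 404.  26.]] [518.83306647 334.5047712   26.        ] [0.52043566 0.3322589  0.10619977]
```

```bash
python3 -m creep '[[[0,0,20,0,0.7],[0,0,20,0,0.7],[0,0,20,0,0.7],[0,0,12,0,0.7],[0,0,5,0,0.7],[0,0,0,0,0.7]]]'; python3 -m creep '[[[0,0,2,0,0.7],[0,0,2,0,0.7],[0,0,2,0,0.7],[0,0,1,0,0.7],[0,0,0,0,0.7]]]'
```

```text
clock: 15.0
ee_pos: [0.5208, 0.3324, 0.0301]
tool_rot: [[0.071, 0.997, -0.001], [0.997, -0.071, -0.0], [-0.001, -0.001, -1.0]]
force: [0.3, 0.1, -2.2]
grip_width: 0.838
clock: 15.5
ee_pos: [0.5209, 0.3325, 0.0236]
tool_rot: [[0.07, 0.998, 0.0], [0.998, -0.07, -0.0], [-0.0, 0.0, -1.0]]
force: [-0.1, -0.1, -2.0]
grip_width: 0.838
```

```bash
python3 -m creep '[[[0,0,1,0,0.7],[0,0,1,0,0.7],[0,0,0,0,0.7],[0,0,0,0,0.7]]]'
```

```text
clock: 15.9
ee_pos: [0.521, 0.3325, 0.022]
tool_rot: [[0.07, 0.998, 0.0], [0.998, -0.07, 0.0], [0.0, 0.0, -1.0]]
force: [-1.7, -2.4, 5.7]
grip_width: 0.84
```

Contact (+5.7 N). Open gently to about 87 mm, so that the fingers stay clear of the walls, then retreat.

```bash
python3 -m creep '[[[0,0,0,0,0.86],[0,0,0,0,0.88],[0,0,0,0,0.92],[0,0,0,0,0.92],[0,0,0,0,0.92],[0,0,0,0,0.92]]]'; python3 -m creep '[[[0,0,-5,0,0.92],[0,0,-10,0,0.92],[0,0,-20,0,0.92],[0,0,-30,0,0.92],[0,0,-40,0,0.92],[0,0,-40,0,0.92],[0,0,-20,0,0.92],[-40,0,0,0,0.92],[-40,0,0,0,0.92],[0,0,0,0,0.92]]]'
python3 -m creep '[[[-40,0,0,0,0.92],[-40,0,0,0,0.92],[0,0,0,0,0.92]]]'
python3 - <<'E'
from h import *
a=r.capture("scene");b=r.capture("top");cv2.imwrite("pics/s6.png",cv2.resize(a[110:290,80:440],None,fx=2.2,fy=2.2,interpolation=cv2.INTER_CUBIC)[:,:,::-1]);cv2.imwrite("pics/t6.png",b[:,:,::-1])
E
```

```text
clock: 16.5
ee_pos: [0.5209, 0.3325, 0.0215]
tool_rot: [[0.07, 0.998, -0.0], [0.998, -0.07, -0.0], [-0.0, -0.0, -1.0]]
force: [0.3, -0.4, 0.4]
grip_width: 0.92
clock: 17.5
ee_pos: [0.5149, 0.2495, 0.1879]
tool_rot: [[0.072, 0.997, 0.0], [0.997, -0.072, -0.001], [-0.0, 0.0, -1.0]]
force: [0.4, 1.0, 0.2]
grip_width: 0.921
clock: 17.8
ee_pos: [0.5096, 0.1702, 0.1874]
tool_rot: [[0.073, 0.997, 0.0], [0.997, -0.073, -0.0], [-0.0, 0.0, -1.0]]
force: [-0.2, 0.5, 0.0]
grip_width: 0.923
```

View pics/s6.png

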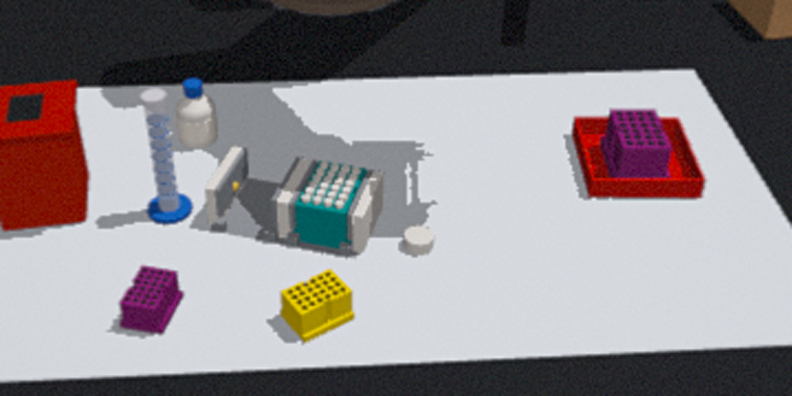

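View pics/t6.png

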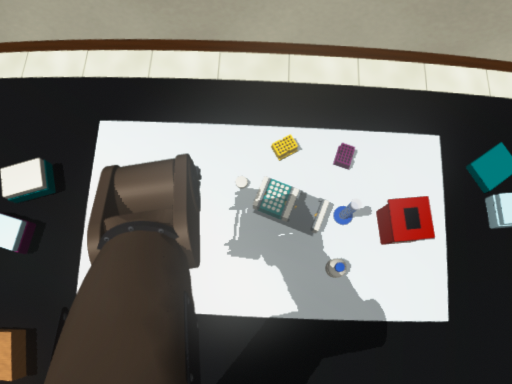

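```bash
python3 - <<'E'
from h import *
for n in("top0","t6"):
    im=cv2.imread(f"pics/{n}.png")[:,:,::-1].copy()
    for c,z in(("teal",.05),("blue",.004)):
        for b in blobs("top",im,c):
            m=b.mean(0)
            if 230<m[0]<360 and 150<m[1]<230: print(n,c,np.round(cv2.minEnclosingCircle((w("top",b,z)[:,:2]*1000).astype(np.float32))[0],1))
    g=cv2.cvtColor(im,cv2.COLOR_RGB2GRAY)
a=[cv2.imread(f"pics/{n}.png",0)[168:196,228:250].astype(int) for n in("top0","t6")];print("cap diff",abs(a[0]-a[1]).mean())
r.sign_off();s=r.sense();print(s["clock"])
E
```

```text
top0 teal [602.6 -21. ]
top0 blue [ 573.4 -198.1]
t6 teal [614.1 -25.5]
t6 blue [ 573.1 -197.7]
cap diff 20.056818181818183
the job is handed in; nothing more can be done
the job is handed in; nothing more can be done
```

Those two numbers disagree with the picture, and I handed in within the same script. I'll recheck them from the saved images.

```bash
python3 - <<'E'
import cv2,numpy as np
a=cv2.imread("pics/top0.png",0);b=cv2.imread("pics/t6.png",0)
def sh(x0,y0,x1,y1,T=b):
    t=a[y0:y1,x0:x1];m=cv2.matchTemplate(T[y0-12:y1+12,x0-12:x1+12],t,cv2.TM_CCOEFF_NORMED);_,v,_,l=cv2.minMaxLoc(m);return l[0]-12,l[1]-12,round(v,2)
print("teal tips px shift",sh(262,180,290,210),"cap",sh(232,173,250,191),"yellow",sh(272,135,298,160))
s=cv2.imread("pics/scene0.png");e=cv2.resize(s[110:290,80:440],None,fx=2.2,fy=2.2,interpolation=cv2.INTER_CUBIC)[...,:];f=cv2.imread("pics/s6.png")
a=cv2.cvtColor(e,6);b=cv2.cvtColor(f,6)
print("scene (2.2x px) teal",sh(300,160,360,245),"cap",sh(398,222,438,258))
E
```

```text
teal tips px shift (0, 0, 0.75) cap (0, 0, 0.69) yellow (0, 0, 1.0)
scene (2.2x px) teal (-12, -8, 0.45) cap (2, -12, 0.12)
```

The job is handed in. The purple cassette is in the red tray, set down before release, with about 18 s of the 72 s used.

- **Bottle:** I gripped it, moved it about 125 mm sideways along the dock's front and set it down. It was upright there in every later picture.
- **Cassette:** I gripped it lengthwise, drew it past the catch and out of the open front, then lifted it and carried it to the tray. I lowered it until I felt contact (about 6 N) before opening the fingers. The last scene picture shows it standing flat inside the tray walls, with the robot clear of everything.

**Checks on what had to stay put**
- **Measuring cylinder:** its foot measured the same before and after, to within 0.5 mm.
- **Teal cassette:** my colour-mask check just before hand-in put its centre about 12 mm away from the start, which disagrees with the pictures. Afterwards I matched its tip pattern between the first and last top views and found no shift (correlation 0.75). The arm's shadow on its front face in the last view most likely spoiled the mask.
- **White cap:** a brightness comparison also showed a difference, probably for the same reason. Pattern matching again found no shift (correlation 0.69).

The repeat of the teal and cap match in the scene view was invalid, because my script compared it with the wrong picture. I also ran the pre-hand-in checks in the same script that signed off, so I resolved those disagreements only afterwards, from the saved images.

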